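# Rack the cleaned objectives in nosepiece order

## Task

The four cleaned microscope objectives stand on their can bases in the white tray in the order in which they came off the nosepiece; move them to the dark drilled stand in that same order, so that the one nearest the tray's hanging eye goes into the hole nearest the stand's hanging eye, and so on down the row. Keep each one upright and set it down gently, without dropping it or pressing it hard, and leave it with its thread fully down in its hole and its shoulder flat on the plate; the can bases stay in the tray.

Things in the scene. Friction and masses are not known exactly. Their poses are not given: they have to be found in the camera images.
- tray: White tray 62 x 172 mm, rim 11 mm high, fixed; yaw within 0.25 rad of 0. Origin: centre of its underside, on the desk. Long axis y; its hanging eye (flat tab 28 mm wide, 22 mm long, with a 13 mm hole) is at the +y end. Four can bases stand in it at x = 0, y = +63 (eye end), +21, -21, -63 mm, tops 18 mm above the desk.
- stand: Dark drilled plate on feet, 56 x 172 mm, top 18 mm above the desk, fixed; yaw within 0.25 rad of a half turn. Origin: centre of its underside, on the desk. Long axis y; hanging eye like the tray's at the +y end. Four equal 28 mm through holes, chamfered 2.5 mm, at x = 0, y = +63 (eye end), +21, -21, -63 mm. A seated objective's shoulder lies on the plate, its origin 12 mm above the desk.
- obj_stub: Shortest, stubby objective, 36 mm tall, wide flat lens on top, 0.09 kg. Origin: centre of its underside, z up. Foot: 20 mm thread 6 mm long; the shoulder above it is the underside of a 33 mm knurled ring (6 to 11 mm above the origin). Stands loose, thread down in its can base, origin 12 mm above the desk; lifts straight out. Grip the barrel, 31 mm wide, 11 to 30 mm above the origin.
- obj_step: Stepped objective, 44 mm tall, 24 and 17 mm cylinders on its barrel, 0.11 kg. Origin: centre of its underside, z up. Foot: 20 mm thread 6 mm long; the shoulder above it is the underside of a 33 mm knurled ring (6 to 11 mm above the origin). Stands loose, thread down in its can base, origin 12 mm above the desk; lifts straight out. Grip the barrel, 30 mm wide, 11 to 30 mm above the origin.
- obj_cone: Conical objective, 52 mm tall, long cone to a 10 mm tip, 0.13 kg. Origin: centre of its underside, z up. Foot: 20 mm thread 6 mm long; the shoulder above it is the underside of a 33 mm knurled ring (6 to 11 mm above the origin). Stands loose, thread down in its can base, origin 12 mm above the desk; lifts straight out. Grip the barrel, 31 mm wide, 11 to 30 mm above the origin.
- obj_slim: Tallest, slim objective, 60 mm tall, 23 mm neck, 12 mm tip, 0.12 kg. Origin: centre of its underside, z up. Foot: 20 mm thread 6 mm long; the shoulder above it is the underside of a 33 mm knurled ring (6 to 11 mm above the origin). Stands loose, thread down in its can base, origin 12 mm above the desk; lifts straight out. Grip the barrel, 27 mm wide, 11 to 30 mm above the origin.
- base_stub: Black knurled base of the screw can in which the shortest, stubby objective stands at the start: 39 mm wide, 12 mm high, open on top with a 26 mm mouth. Fixed in the tray, it stays there and so shows where that objective stood. Origin: centre of its underside, 6 mm above the desk.
- base_step: Black knurled base of the screw can in which the stepped objective stands at the start: 39 mm wide, 12 mm high, open on top with a 26 mm mouth. Fixed in the tray, it stays there and so shows where that objective stood. Origin: centre of its underside, 6 mm above the desk.
- base_cone: Black knurled base of the screw can in which the conical objective stands at the start: 39 mm wide, 12 mm high, open on top with a 26 mm mouth. Fixed in the tray, it stays there and so shows where that objective stood. Origin: centre of its underside, 6 mm above the desk.
- base_slim: Black knurled base of the screw can in which the tallest, slim objective stands at the start: 39 mm wide, 12 mm high, open on top with a 26 mm mouth. Fixed in the tray, it stays there and so shows where that objective stood. Origin: centre of its underside, 6 mm above the desk.
Things that resemble listed ones, but are neither listed nor needed, are in the scene too. What is shaped like the obj_step but orange is not meant. Leave any red look-alike of the obj_cone alone.

How it is judged:
At the end, for the whole second after the job is handed in: Each objective is in the stand's hole that has the same number, counted from the hanging eye, as its can base has in the tray: within 8 mm of the hole's centre along and across the stand, its origin 12 +/- 3 mm above the stand's underside (shoulder on the plate), tilted less than 0.1 rad, at rest (((y of base_stub in the frame of tray between 0.051 and 0.075 m and y of obj_stub in the frame of stand between 0.055 and 0.071 m) or (y of base_stub in the frame of tray between 0.009 and 0.033 m and y of obj_stub in the frame of stand between 0.013 and 0.029 m) or (y of base_stub in the frame of tray between -0.033 and -0.009 m and y of obj_stub in the frame of stand between -0.029 and -0.013 m) or (y of base_stub in the frame of tray between -0.075 and -0.051 m and y of obj_stub in the frame of stand between -0.071 and -0.055 m)) and x of obj_stub in the frame of stand between -0.008 and 0.008 m and z of obj_stub in the frame of stand between 0.009 and 0.015 m and angle between each of obj_stub, obj_step, obj_cone, obj_slim's own z axis and vertical below 0.1 rad and linear speed of each of obj_stub, obj_step, obj_cone, obj_slim below 0.02 m/s and ((y of base_step in the frame of tray between 0.051 and 0.075 m and y of obj_step in the frame of stand between 0.055 and 0.071 m) or (y of base_step in the frame of tray between 0.009 and 0.033 m and y of obj_step in the frame of stand between 0.013 and 0.029 m) or (y of base_step in the frame of tray between -0.033 and -0.009 m and y of obj_step in the frame of stand between -0.029 and -0.013 m) or (y of base_step in the frame of tray between -0.075 and -0.051 m and y of obj_step in the frame of stand between -0.071 and -0.055 m)) and x of obj_step in the frame of stand between -0.008 and 0.008 m and z of obj_step in the frame of stand between 0.009 and 0.015 m and ((y of base_cone in the frame of tray between 0.051 and 0.075 m and y of obj_cone in the frame of stand between 0.055 and 0.071 m) or (y of base_cone in the frame of tray between 0.009 and 0.033 m and y of obj_cone in the frame of stand between 0.013 and 0.029 m) or (y of base_cone in the frame of tray between -0.033 and -0.009 m and y of obj_cone in the frame of stand between -0.029 and -0.013 m) or (y of base_cone in the frame of tray between -0.075 and -0.051 m and y of obj_cone in the frame of stand between -0.071 and -0.055 m)) and x of obj_cone in the frame of stand between -0.008 and 0.008 m and z of obj_cone in the frame of stand between 0.009 and 0.015 m and ((y of base_slim in the frame of tray between 0.051 and 0.075 m and y of obj_slim in the frame of stand between 0.055 and 0.071 m) or (y of base_slim in the frame of tray between 0.009 and 0.033 m and y of obj_slim in the frame of stand between 0.013 and 0.029 m) or (y of base_slim in the frame of tray between -0.033 and -0.009 m and y of obj_slim in the frame of stand between -0.029 and -0.013 m) or (y of base_slim in the frame of tray between -0.075 and -0.051 m and y of obj_slim in the frame of stand between -0.071 and -0.055 m)) and x of obj_slim in the frame of stand between -0.008 and 0.008 m and z of obj_slim in the frame of stand between 0.009 and 0.015 m); the robot touches nothing.
It fails at once if an objective is tipped over by more than 0.7 rad (angle between any of obj_stub, obj_step, obj_cone, obj_slim's own z axis and vertical above 0.7 rad).
It fails at once if an objective is pressed onto the stand with over 50 N (contact force between any of obj_stub, obj_step, obj_cone, obj_slim and stand above 50 N).
It fails at once if an objective is dropped onto the stand: it moves faster than 0.45 m/s within 40 mm above its seat ((x of obj_stub in the frame of stand between -0.05 and 0.05 m and y of obj_stub in the frame of stand between -0.1 and 0.1 m and z of obj_stub in the frame of stand below 0.052 m and linear speed of obj_stub above 0.45 m/s) or (x of obj_step in the frame of stand between -0.05 and 0.05 m and y of obj_step in the frame of stand between -0.1 and 0.1 m and z of obj_step in the frame of stand below 0.052 m and linear speed of obj_step above 0.45 m/s) or (x of obj_cone in the frame of stand between -0.05 and 0.05 m and y of obj_cone in the frame of stand between -0.1 and 0.1 m and z of obj_cone in the frame of stand below 0.052 m and linear speed of obj_cone above 0.45 m/s) or (x of obj_slim in the frame of stand between -0.05 and 0.05 m and y of obj_slim in the frame of stand between -0.1 and 0.1 m and z of obj_slim in the frame of stand below 0.052 m and linear speed of obj_slim above 0.45 m/s)).
It also fails if it takes over 90 s, if anything falls off the work surface, if the arm or the gripper's body presses on something with over 40 N, if the wrist force passes 120 N, or if a joint passes its speed limit or range.

## Robot

A 6-joint arm with a two-finger parallel gripper is mounted at the origin on a cart in front of the work surface, level with it; the furniture and walls round the work are solid. World frame = base frame: x ahead of the robot, y to its left, z up, the work surface at z = 0. Lengths are in m, angles in rad, forces in N, time in s.
With the tool pointing down it reaches from about 0.3 to 0.875 m from the base axis. Payload 6.4 kg.
Tool frame: the origin (TCP) lies at the very end of the fingers, on their centre line; the grasp point (between the pads) lies 19 mm behind it; z points along the fingers, y is the line along which they close (so a half turn about z gives the same grasp; the last joint's range is limited). The gripper opens to 85 mm and grips with 20 to 120 N. Pads are 22 mm wide; open, the fingers measure 114 mm over their backs; the gripper's body (76 mm by 85 mm) begins 54 mm behind the grasp point. The pads swing forward as they close: fully open they stand 13 mm farther back than shut.
Start: joints at [-1.362, 0.181, 1.607, -0, 1.354, -0.206], TCP at [0.232, -0.526, 0.231] pointing down, gripper open.
Joint ranges: [-2.99, 2.99], [-0.89, 2.07], [0.3, 2.58], [-1.14, 4.28], [0, 2.63], [-3.12, 3.12]. Speed limits (rad/s): [2.57, 2.57, 3.01, 3.14, 3.14, 3.14].

## Interface

Orientations are given as a unit quaternion [w, x, y, z].
In Python, from bench import ctrl gives the robot as it stands.
- The arm moves only by the tool jog_arm, never from a script. Its argument "series" is a list that holds one entry, the list of rows, each a list of 7 numbers: the shift along the tool's x, y, z in mm, then the turn, a rotation vector about the tool's x, y, z in rad, then the finger opening in mm, from 0 to 85.4. In form: [[[tx, ty, tz, rx, ry, rz, gripper], ...]]. A call has exactly 10 rows; each row shifts and turns the commanded pose from where the row before left it, along the tool's axes as they then stand; what a row does not reach is not made up. A row lasts 1/10 s, in which the tool goes at most 50 mm and 8.59 degrees, less where a joint would pass 70% of its speed; a pose out of reach is approached as far as the arm can. A call with a gripper value outside its range is refused whole. The fingers move at their own pace and stop on an object; the grip force is fixed at half the most. Time passes only in rows, so rows that do not move let the fingers close, or fill a call up. It gives the time, the measured TCP pose, the force, the opening and the grip force at its end, in the units of the state.
- ctrl.get_obs(): the state, without advancing time (a new reading comes with each control period).
- ctrl.camera(name): name is "scene" or "top" or "wrist"; returns a dict with "frame" (384x512x3 uint8, blue, green, red), "z_map" (384x512 float32, m along the optical axis (not along the pixel's ray), 0 where there is no reading), "fx", "fy", "cx", "cy" (pixels), "xyz" and "rotation" of the camera in the world. Camera axes: x right, y down, z forward; pixel columns grow to the right and rows downward; lengths in m; the calibration is good to about 2 mm. A picture is of the moment at which its call begins.
- ctrl.hand_in(): hands the job in; it is judged then, once.
The state is a dict: "time_s": time; "q": joint angles; "dq": joint speeds; "joint_efforts": joint torques, N m; "eef_pos": TCP position; "eef_rot": TCP orientation; "wrist_force": force on the tool from outside, world axes, zero at the start; "torque": the same for the moment, N m; "opening": opening from 0.0 (shut) to 1.0 (fully open); "grasp_force": force on a finger pad.
Only numpy, scipy, OpenCV 4.12 (cv2) and the standard library are available. Lean on these libraries where they do the work, as an engineer would, in place of code of your own. Each camera call takes 0.05 s, during which the arm holds its last target. There are 200 camera calls.

## Working session

There is one attempt and no reset: what is moved stays moved. The work goes in short steps, Python scripts to look and compute and a tool call to move; the robot and the scene stay as the last step left them, time stands still between calls to the robot, and variables do not carry over. Pictures are saved under pics/ and viewed, at most 14 in all, crops included, and the job is handed in when it is done.

Besides the shell and the picture viewer there is one more tool, called as a command line: name --argument value ..., lists and objects as JSON in quotes. jog_arm: Moves the arm, as the interface text tells. Its arguments: {"type":"object","properties":{"series":{"type":"array"}},"required":["series"]}

```bash
mkdir -p pics
cat > h.py <<'E'
import numpy as np, cv2
from bench import ctrl
def cam(n):
    c=ctrl.camera(n); np.savez(''+n+'.npz',**{k:np.array(v) for k,v in c.items()}); return c
def load(n): return dict(np.load(''+n+'.npz'))
def rot(c):
    r=np.array(c['rotation'],float)
    if r.shape==(3,3): return r
    from scipy.spatial.transform import Rotation as R
    return R.from_quat(r.ravel()[[1,2,3,0]]).as_matrix()
def cloud(c):
    v,u=np.mgrid[0:384,0:512]; z=c['z_map']
    p=np.stack([(u-c['cx'])/c['fx']*z,(v-c['cy'])/c['fy']*z,z],-1)
    return p@rot(c).T+np.array(c['xyz'])
def plane(c,u,v,h):
    d=rot(c)@np.array([(u-c['cx'])/c['fx'],(v-c['cy'])/c['fy'],1.]); o=np.array(c['xyz'])
    return o+d*(h-o[2])/d[2]
E
python3 - <<'E'
from h import *
for n in ['top','scene']:
    c=cam(n); cv2.imwrite(f'pics/{n}0.png',cv2.resize(c['frame'],(800,600),interpolation=cv2.INTER_CUBIC)); print(n,c['xyz'],c['rotation'],c['fx'],c['cx'],c['cy'])
print(ctrl.get_obs())
E
```

```text
top [0.4943928  0.03367991 0.87481096] [ 0.04030982 -0.69749038  0.71426314 -0.04135767] 409.3828457240229 253.94908450679333 185.00285901363586
scene [-0.01818507 -0.40823736  0.45830716] [-0.45230136  0.76346107 -0.40216948  0.22541159] 428.98554811834885 255.7309742467428 190.8424143947778
{'time_s': 0.1, 'q': array([-1.36227668e+00,  1.81495542e-01,  1.60794536e+00,  3.07156430e-05,
        1.35385914e+00, -2.06294091e-01]), 'dq': array([-0.00173931, -0.00117978, -0.00268755, -0.00042352,  0.00080677,
        0.00053128]), 'joint_efforts': array([-3.46871066e-04, -4.45874476e+01, -3.52239025e+01, -4.05386108e-04,
        4.18332667e-03,  5.42492472e-06]), 'eef_pos': array([ 0.23165136, -0.52568906,  0.23044004]), 'eef_rot': array([-8.53706110e-04,  9.78568516e-01,  2.05919716e-01,  1.40450505e-05]), 'wrist_force': array([-0.82567128, -0.03033776, -0.36141924]), 'torque': array([-0.09336027,  0.00163612,  0.00842441]), 'grasp_force': 0.0, 'opening': 1.0037704302068262}
```

View pics/top0.png

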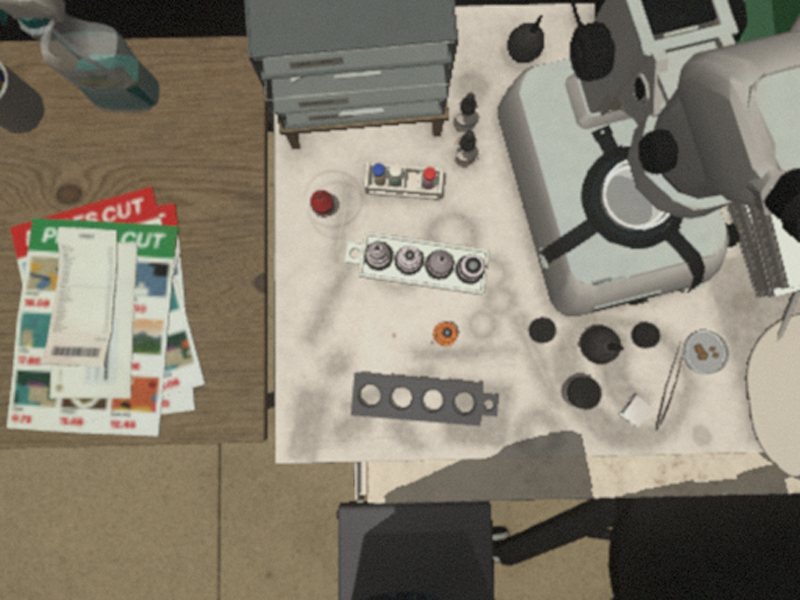

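View pics/scene0.png

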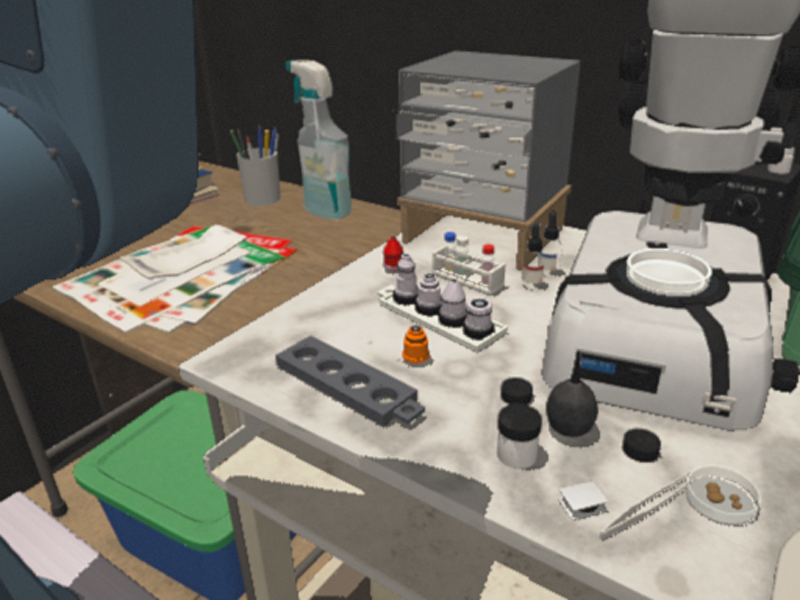

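Top: the tray has its eye on the left at (353,254). From the eye, the row runs slim (378,252), step (408,260), cone (440,264), stub (470,268). The stand has its eye on the right at (489,403), with holes at (465,402), (433,400), (402,397) and (370,394). The decoys are the orange step at (446,333) and the red cone at (322,203).

Run:
```python
from h import *
c=load('top'); f=c['frame']; P=cloud(c)
cr=f[140:280,215:325]; cv2.imwrite('pics/crop1.png',cv2.resize(cr,None,fx=4.2,fy=4.2,interpolation=cv2.INTER_CUBIC))
def pl(u,v,h): return plane(c,u/1.5625,v/1.5625,h)
print('eye',pl(489,403,.018),'holes',[np.round(pl(u,v,.018)[:2],4) for u,v in [(465,402),(433,400),(402,397),(370,394)]])
print('bases',[np.round(pl(u,v,.045)[:2],4) for u,v in [(378,252),(408,260),(440,264),(470,268)]])
# stand from depth
g=f.mean(2); X=P[...,0];Y=P[...,1];Z=P[...,2]
R0=np.zeros((384,512),bool);R0[230:280,220:325]=1
m=R0&(Z>.010)&(Z<.026)&(g<120)
p=P[m][:,:2].astype(np.float32); print('stand',m.sum(),Z[m].mean(),cv2.minAreaRect(p*1000))
R0[:]=0;R0[145:195,215:318]=1
m=R0&(Z>.004)&(Z<.09)
p=P[m][:,:2].astype(np.float32); print('tray',cv2.minAreaRect(p*1000))
```

```text
eye [ 0.43943946 -0.08696048  0.018     ] holes [array([ 0.4415, -0.0553]), array([ 0.4451, -0.0131]), array([0.45  , 0.0278]), array([0.4549, 0.07  ])]
bases [array([0.6403, 0.0548]), array([0.6288, 0.0157]), array([ 0.6224, -0.0262]), array([ 0.6162, -0.0653])]
stand 1647 0.016716013695860964 ((446.0173645019531, -2.3143157958984375), (192.49710083007812, 54.23552322387695), 83.9873275756836)
tray ((631.8037109375, 5.576934814453125), (193.84901428222656, 62.539825439453125), 80.15104675292969)
```

View pics/crop1.png

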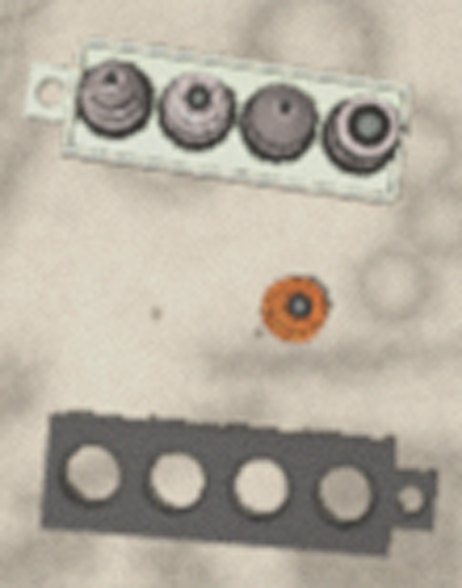

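jog_arm --series '[[[26,-24,0,0,0,-0.1156,85],[28,-21,0,0,0,-0.1156,85],[31,-18,0,0,0,-0.1156,85],[32,-14,0,0,0,-0.1156,85],[34,-10,0,0,0,-0.1156,85],[35,-6,0,0,0,-0.1156,85],[35,-2,0,0,0,-0.1156,85],[35,2,0,0,0,-0.1156,85],[35,6,0,0,0,-0.1156,85],[34,10,0,0,0,-0.1156,85]]]'

```text
time_s: 1.1
eef_pos: [0.3704, -0.1998, 0.231]
eef_rot: [-0.0, 0.706, 0.709, 0.0]
wrist_force: [0.4, 0.4, -1.1]
opening: 0.995
grasp_force: 0.0
```

jog_arm --series '[[[33,20,0,0,0,0,60],[33,20,0,0,0,0,60],[33,20,0,0,0,0,60],[33,20,0,0,0,0,60],[33,20,0,0,0,0,60],[33,20,0,0,0,0,60],[0,20,0,0,0,0,60],[0,20,0,0,0,0,60],[0,0,0,0,0,0,60],[0,0,0,0,0,0,60]]]'

```text
time_s: 2.1
eef_pos: [0.5296, -0.0032, 0.2306]
eef_rot: [-0.001, 0.707, 0.707, -0.001]
wrist_force: [0.5, -0.6, 0.2]
opening: 0.706
grasp_force: 0.0
```

Run:
```python
from h import *
c=cam('wrist'); cv2.imwrite('pics/w1.png',cv2.resize(c['frame'],(800,600),interpolation=cv2.INTER_CUBIC)); print(c['xyz'],c['rotation'],c['fx'],ctrl.get_obs()['eef_pos'])
```

```text
[0.52996549 0.06974401 0.37350765] [ 1.44402950e-01  9.89517963e-01  1.40517325e-04 -1.40312828e-03] 322.05982425779456 [ 0.52936219 -0.00336499  0.23071415]
```

View pics/w1.png

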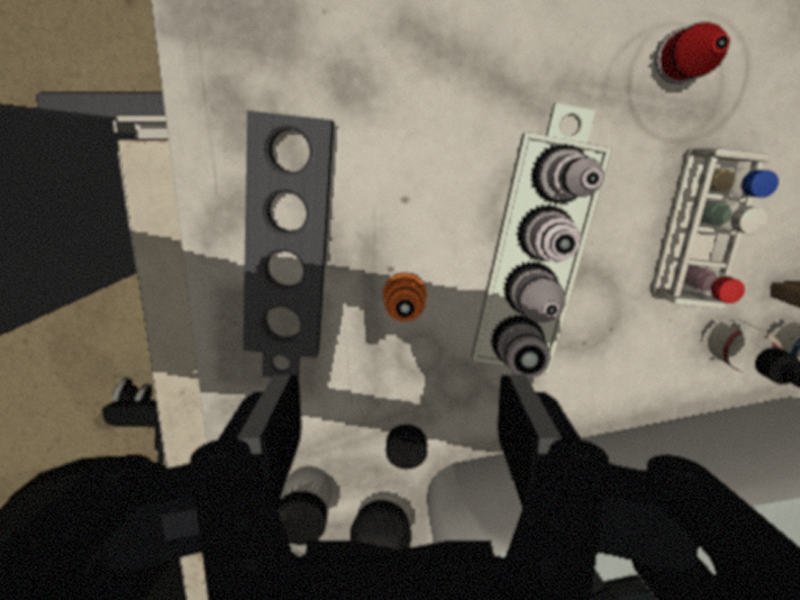

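Wrist: tips in order from the tray eye are slim (592,178), step (565,243), cone (551,310), stub (529,358). Stand holes are at (284,321) by the eye, then (286,268), (289,211), (291,150).

Run:
```python
from h import *
c=load('wrist'); t=load('top')
P=cloud(c)
S=1.5625
for n,u,v,h in [('slim',592,178,.072),('step',565,243,.056),('cone',551,310,.064),('stub',529,358,.048),('h1',284,321,.018),('h2',286,268,.018),('h3',289,211,.018),('h4',291,150,.018)]:
    print(n,np.round(plane(c,u/S,v/S,h)*1000,1),'depth',np.round(P[int(v/S),int(u/S)]*1000,1))
# top-cam tips from crop1 (scale 4.2, offset 215,140)
for n,u,v,h in [('slim',111,76,.072),('step',199,97,.056),('cone',285,106,.064),('stub',370,125,.048),('h4',92,473,.018),('h3',177,481,.018),('h2',262,487,.018),('h1',346,493,.018)]:
    print('top',n,np.round(plane(t,215+u/4.2,140+v/4.2,h)*1000,1))
```

```text
slim [641.5  54.9  72. ] depth [640.5  55.8  72.3]
step [634.7  14.   56. ] depth [634.   14.5  56.2]
cone [627.2 -28.2  64. ] depth [626.3 -27.6  64.6]
stub [619.9 -68.4  48. ] depth [618.6 -67.2  50.5]
h1 [443.3 -51.5  18. ] depth [438.  -57.1   0. ]
h2 [447.4 -11.   18. ] depth [ 4.433e+02 -1.440e+01  4.000e-01]
h3 [452.1  29.8  18. ] depth [4.471e+02 2.780e+01 1.000e-01]
h4 [456.   70.7  18. ] depth [ 4.519e+02  7.070e+01 -2.000e-01]
top slim [642.  55.  72.]
top step [633.7  13.2  56. ]
top cone [627.  -27.5  64. ]
top stub [619.3 -69.8  48. ]
top h4 [454.   69.8  18. ]
top h3 [449.1  28.1  18. ]
top h2 [445.2 -13.7  18. ]
top h1 [441.3 -54.8  18. ]
```

jog_arm --series '[[[14.6,28,0,0,0,0,60],[14.6,28,0,0,0,0,60],[14.6,28,0,0,0,0,60],[14.6,28,0,0,0,0,60],[0,0,33,0,0,0,60],[0,0,33,0,0,0,60],[0,0,33,0,0,0,60],[0,0,32,0,0,0,60],[0,0,0,0,0,0,60],[0,0,0,0,0,0,60]]]'

```text
time_s: 3.15
eef_pos: [0.6416, 0.0547, 0.1006]
eef_rot: [-0.0, 0.707, 0.707, -0.0]
wrist_force: [0.5, -0.7, -0.4]
opening: 0.704
grasp_force: 0.0
```

jog_arm --series '[[[0,0,25,0,0,0,60],[0,0,25,0,0,0,60],[0,0,20,0,0,0,60],[0,0,7.5,0,0,0,60],[0,0,0,0,0,0,45],[0,0,0,0,0,0,35],[0,0,0,0,0,0,20],[0,0,0,0,0,0,10],[0,0,0,0,0,0,10],[0,0,0,0,0,0,10]]]'

```text
time_s: 4.15
eef_pos: [0.6439, 0.0548, 0.0253]
eef_rot: [0.001, 0.707, 0.707, 0.001]
wrist_force: [-2.3, 0.0, 6.9]
opening: 0.291
grasp_force: 58.8
```

jog_arm --series '[[[0,0,-3,0,0,0,10],[0,0,-5,0,0,0,10],[0,0,-8,0,0,0,10],[0,0,-12,0,0,0,10],[0,0,-15,0,0,0,10],[0,0,-15,0,0,0,10],[0,0,0,0,0,0,10],[0,0,0,0,0,0,10],[0,0,0,0,0,0,10],[0,0,0,0,0,0,10]]]'

```text
time_s: 5.15
eef_pos: [0.6416, 0.0551, 0.0798]
eef_rot: [-0.001, 0.707, 0.707, -0.001]
wrist_force: [-0.0, 0.6, -1.2]
opening: 0.292
grasp_force: 58.9
```

Run:
```python
from h import *
a=cam('wrist')['frame'][150:384]; b=cam('scene')['frame'][140:240,220:340]
cv2.imwrite('pics/w2.png',np.vstack([cv2.resize(a,(656,300)),cv2.resize(b,(656,300))]))
o=ctrl.get_obs();print(o['opening'],o['wrist_force'],o['torque'])
```

```text
0.29219274152177105 [ 0.31726291 -0.09260077 -1.54645729] [0.03109417 0.03789582 0.01953545]
```

View pics/w2.png

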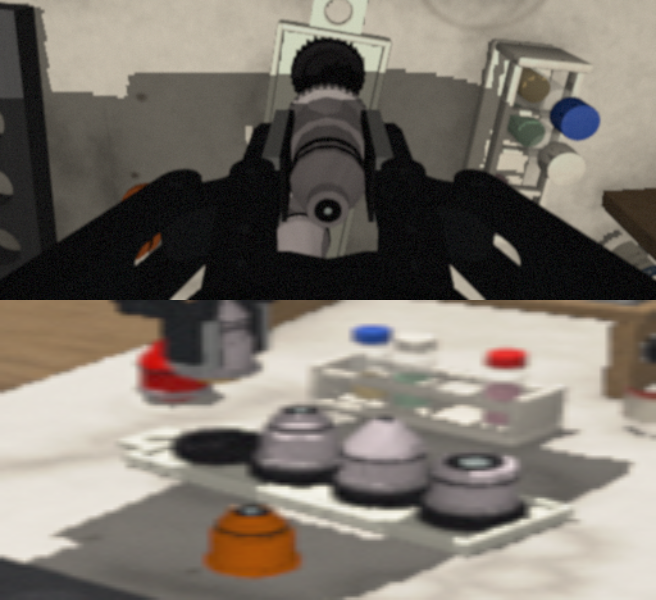

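jog_arm --series '[[[0,0,-20,0,0,0,10],[-5,-10,-15,0,0,0,10],[-17,-30,0,0,0,0,10],[-20,-37,0,0,0,0,10],[-20,-37,0,0,0,0,10],[-20,-37,0,0,0,0,10],[-17,-30,0,0,0,0,10],[-10,-19,0,0,0,0,10],[0,0,0,0,0,0,10],[0,0,0,0,0,0,10]]]'

```text
time_s: 6.25
eef_pos: [0.4426, -0.0542, 0.116]
eef_rot: [0.0, 0.707, 0.707, 0.0]
wrist_force: [0.3, -1.0, -0.6]
opening: 0.291
grasp_force: 59.2
```

Run:
```python
from h import *
c=cam('wrist'); cv2.imwrite('pics/w3.png',cv2.resize(c['frame'],(800,600),interpolation=cv2.INTER_CUBIC)); print(c['xyz'],ctrl.get_obs()['eef_pos'])
```

```text
[0.44261953 0.01882701 0.2589144 ] [ 0.44302283 -0.05405759  0.11606194]
```

View pics/w3.png

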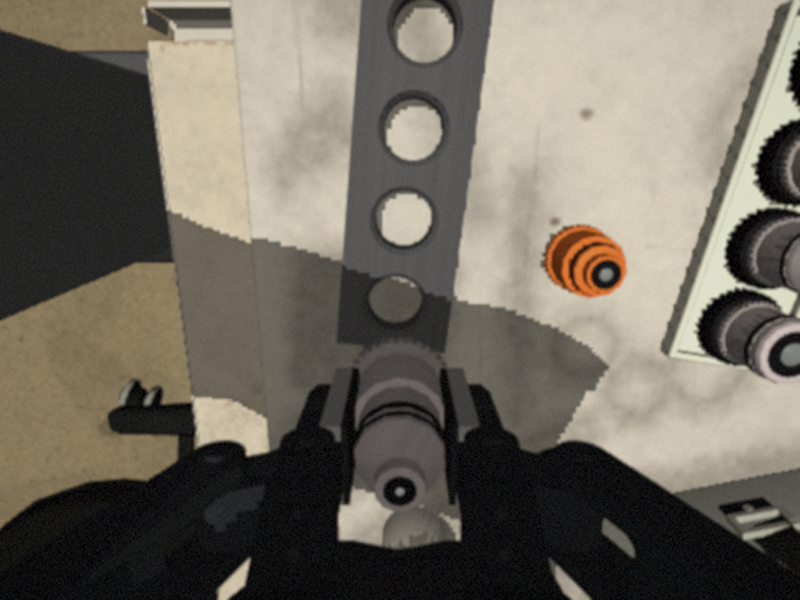

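The slim hangs in the grip with its tip at (400,490). Hole rims are at (396,299), (404,216), (413,128) and (425,28).

Run:
```python
from h import *
c=load('wrist');S=1.5625;P=cloud(c)
print('tip',plane(c,400/S,490/S,.163),P[int(490/S),int(400/S)])
for u,v in [(396,299),(404,216),(413,128),(425,28)]: print(np.round(plane(c,u/S,v/S,.018)*1000,1))
# stand plate outline from depth
g=c['frame'].mean(2); Z=P[...,2]
R0=np.zeros(Z.shape,bool); R0[0:222,215:318]=1
m=R0&(Z>.013)&(Z<.022)&(g<110)
print(m.sum(),Z[m].mean())
for y in (-.03,-.01,.01,.03,.05):
    s=m&(abs(P[...,1]-y)<.004); x=P[...,0][s]; print(y,np.percentile(x,[1,99]),np.percentile(x,[1,99]).mean())
```

```text
tip [ 0.44276806 -0.05388259  0.163     ] [ 0.44276714 -0.05308284  0.16373216]
[441.1 -51.8  18. ]
[445.  -10.7  18. ]
[449.   28.9  18. ]
[453.9  69.6  18. ]
12225 0.017979500551583486
-0.03 [0.41573385 0.47035469] 0.44304427118970224
-0.01 [0.41793236 0.47263789] 0.44528512903139605
0.01 [0.42005734 0.47477153] 0.4474144361834177
0.03 [0.42195684 0.47653152] 0.449244176552089
0.05 [0.42449691 0.47853221] 0.451514562673083
```

jog_arm --series '[[[0,-2,0,0,0,0,10],[0,0,15,0,0,0,10],[0,0,20,0,0,0,10],[0,0,15,0,0,0,10],[0,0,12,0,0,0,10],[0,0,10,0,0,0,10],[0,0,8,0,0,0,10],[0,0,6,0,0,0,10],[0,0,3.5,0,0,0,10],[0,0,0,0,0,0,10]]]'

```text
time_s: 7.3
eef_pos: [0.4402, -0.0539, 0.0261]
eef_rot: [-0.0, 0.707, 0.707, -0.0]
wrist_force: [-0.2, 0.1, -1.8]
opening: 0.291
grasp_force: 59.2
```

jog_arm --series '[[[0,0,1,0,0,0,10],[0,0,0.5,0,0,0,10],[0,0,0,0,0,0,28],[0,0,0,0,0,0,35],[0,0,0,0,0,0,45],[0,0,0,0,0,0,60],[0,0,0,0,0,0,60],[0,0,-20,0,0,0,60],[0,0,-35,0,0,0,60],[0,0,-20,0,0,0,60]]]'

```text
time_s: 8.3
eef_pos: [0.441, -0.0542, 0.1017]
eef_rot: [0.001, 0.707, 0.707, 0.0]
wrist_force: [0.5, -0.6, 0.1]
opening: 0.702
grasp_force: 0.0
```

Run:
```python
from h import *
c=cam('wrist'); s=cam('scene'); P=cloud(s)
cv2.imwrite('pics/w4.png',np.vstack([cv2.resize(c['frame'][130:],(600,298)),cv2.resize(s['frame'][190:290,160:360],(600,300),interpolation=cv2.INTER_CUBIC)]));print(c['xyz'],ctrl.get_obs()['eef_pos'])
```

```text
[0.44083884 0.01889144 0.24453195] [ 0.44258549 -0.05486416  0.10270861]
```

View pics/w4.png

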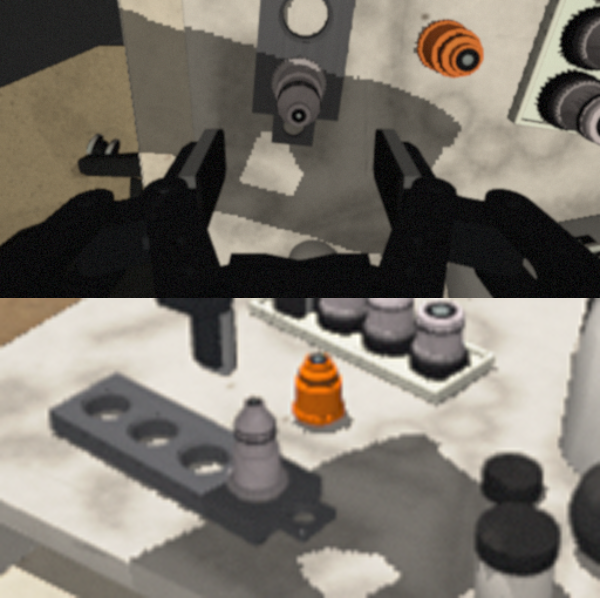

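Run:
```python
from h import *
c=load('wrist');P=cloud(c); Z=P[...,2]
q=P[222:236,246:262].reshape(-1,3); q=q[q[:,2]>.06]; print(len(q),q[:,2].max(),q[q[:,2]>.069].mean(0))
```

```text
221 0.07408293405622132 [ 0.44003615 -0.05392331  0.07235046]
```

jog_arm --series '[[[5,14,-5,0,0,0,60],[10,29,0,0,0,0,60],[11,30,0,0,0,0,60],[11,30,0,0,0,0,60],[11,30,0,0,0,0,60],[11,30,0,0,0,0,60],[9,30,0,0,0,0,60],[0,0,20,0,0,0,60],[0,0,15,0,0,0,60],[0,0,0,0,0,0,60]]]'

```text
time_s: 9.4
eef_pos: [0.6298, 0.0145, 0.0653]
eef_rot: [-0.003, 0.707, 0.707, -0.002]
wrist_force: [-0.2, 0.2, -0.6]
opening: 0.702
grasp_force: 0.0
```

jog_arm --series '[[[0,0,0,0,0,0,60],[0,0,15,0,0,0,60],[0,0,0,0,0,0,60],[0,0,0,0,0,0,60],[0,0,0,0,0,0,60],[0,0,0,0,0,0,60],[0,0,0,0,0,0,60],[0,0,0,0,0,0,60],[0,0,0,0,0,0,60],[0,0,0,0,0,0,60]]]'

```text
time_s: 10.4
eef_pos: [0.6333, 0.014, 0.0548]
eef_rot: [0.0, 0.707, 0.707, 0.0]
wrist_force: [0.1, 0.4, 0.6]
opening: 0.703
grasp_force: 0.0
```

jog_arm --series '[[[0,1,15,0,0,0,60],[0,0,12,0,0,0,60],[0,0,4,0,0,0,60],[0,0,0,0,0,0,50],[0,0,0,0,0,0,40],[0,0,0,0,0,0,35],[0,0,0,0,0,0,20],[0,0,0,0,0,0,10],[0,0,0,0,0,0,10],[0,0,0,0,0,0,10]]]'

```text
time_s: 11.4
eef_pos: [0.635, 0.0139, 0.0246]
eef_rot: [0.001, 0.707, 0.707, 0.0]
wrist_force: [-1.5, 0.4, 6.2]
opening: 0.329
grasp_force: 59.5
```

jog_arm --series '[[[0,0,-3,0,0,0,10],[0,0,-8,0,0,0,10],[0,0,-22,0,0,0,10],[0,0,-28,0,0,0,10],[0,-10,-22,0,0,0,10],[-5,-32,0,0,0,0,10],[-7,-40,0,0,0,0,10],[-7,-40,0,0,0,0,10],[-5,-38,0,0,0,0,10],[-2.5,-30,0,0,0,0,10]]]'

```text
time_s: 12.4
eef_pos: [0.4417, -0.0124, 0.1065]
eef_rot: [-0.001, 0.707, 0.707, -0.0]
wrist_force: [-0.2, -0.8, -1.0]
opening: 0.323
grasp_force: 59.4
```

jog_arm --series '[[[0,0,0,0,0,0,10],[0,0,0,0,0,0,10],[0,0,15,0,0,0,10],[0,0,15,0,0,0,10],[0,0,10,0,0,0,10],[0,0,0,0,0,0,10],[0,0,0,0,0,0,10],[0,0,0,0,0,0,10],[0,0,0,0,0,0,10],[0,0,0,0,0,0,10]]]'

```text
time_s: 13.4
eef_pos: [0.4446, -0.0126, 0.0673]
eef_rot: [0.0, 0.707, 0.707, 0.0]
wrist_force: [-0.7, -0.6, -1.8]
opening: 0.326
grasp_force: 59.5
```

Run:
```python
from h import *
c=cam('wrist'); cv2.imwrite('pics/w5.png',cv2.resize(c['frame'],(800,600),interpolation=cv2.INTER_CUBIC)); print(ctrl.get_obs()['eef_pos'])
```

```text
[ 0.44457011 -0.0125442   0.06718345]
```

View pics/w5.png

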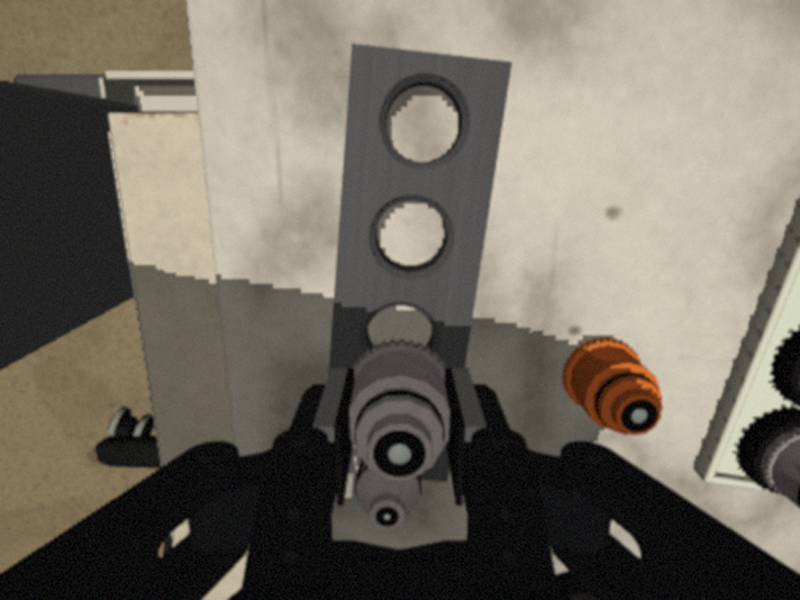

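The step is upright over hole 2; holes 3 and 4 show at (411,233) and (424,118). I'm lowering it now.

jog_arm --series '[[[0,0,10,0,0,0,10],[0,0,12,0,0,0,10],[0,0,8,0,0,0,10],[0,0,6,0,0,0,10],[0,0,3,0,0,0,10],[0,0,2,0,0,0,10],[0,0,1,0,0,0,10],[0,0,0,0,0,0,10],[0,0,0,0,0,0,10],[0,0,0,0,0,0,10]]]'

```text
time_s: 14.45
eef_pos: [0.4445, -0.0125, 0.0251]
eef_rot: [0.0, 0.707, 0.707, 0.0]
wrist_force: [-0.6, 0.4, -0.7]
opening: 0.327
grasp_force: 59.5
```

Run:
```python
from h import *
c=load('wrist');S=1.5625;print([np.round(plane(c,u/S,v/S,.018)*1000,1) for u,v in [(411,233),(424,118)]])
```

```text
[array([449.3,  30.5,  18. ]), array([453.7,  71.9,  18. ])]
```

jog_arm --series '[[[0,0,0.5,0,0,0,10],[0,0,0,0,0,0,29],[0,0,0,0,0,0,36],[0,0,0,0,0,0,45],[0,0,0,0,0,0,60],[0,0,0,0,0,0,60],[0,0,-20,0,0,0,60],[0,0,-30,0,0,0,60],[0,0,-30,0,0,0,60],[0,10,-5,0,0,0,60]]]'

```text
time_s: 15.45
eef_pos: [0.456, -0.0129, 0.1125]
eef_rot: [0.002, 0.707, 0.707, 0.001]
wrist_force: [1.0, 0.2, -0.8]
opening: 0.705
grasp_force: 0.0
```

jog_arm --series '[[[-1,25,0,0,0,0,60],[-2,30,0,0,0,0,60],[-3,30,0,0,0,0,60],[-3,30,0,0,0,0,60],[-3,30,0,0,0,0,60],[-3,27.5,0,0,0,0,60],[0,0,10,0,0,0,60],[0,0,15,0,0,0,60],[0,0,0,0,0,0,60],[0,0,0,0,0,0,60]]]'

```text
time_s: 16.45
eef_pos: [0.6249, -0.027, 0.0827]
eef_rot: [-0.001, 0.707, 0.707, -0.001]
wrist_force: [0.3, -0.9, 0.4]
opening: 0.7
grasp_force: 0.0
```

jog_arm --series '[[[0,0,15,0,0,0,60],[0,0,15,0,0,0,60],[0,0,0,0,0,0,60],[0,0,0,0,0,0,60],[0,0,0,0,0,0,60],[0,0,0,0,0,0,60],[0,0,0,0,0,0,60],[0,0,0,0,0,0,60],[0,0,0,0,0,0,60],[0,0,0,0,0,0,60]]]'

```text
time_s: 17.45
eef_pos: [0.6268, -0.0275, 0.0544]
eef_rot: [0.0, 0.707, 0.707, 0.0]
wrist_force: [0.2, -0.6, -0.2]
opening: 0.705
grasp_force: 0.0
```

Run:
```python
from h import *
c=cam('wrist');s=cam('scene')
cv2.imwrite('pics/w6.png',np.vstack([cv2.resize(c['frame'][130:],(600,298)),cv2.resize(s['frame'][190:290,160:360],(600,300),interpolation=cv2.INTER_CUBIC)]));print(ctrl.get_obs()['eef_pos'])
```

```text
[ 0.62679519 -0.02746292  0.05435153]
```

View pics/w6.png

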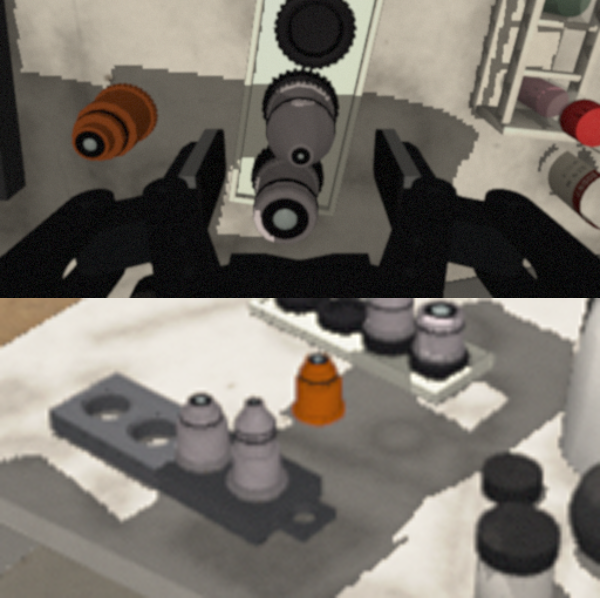

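Slim and step are seated in holes 1 and 2. The cone is centred between the open fingers, with its tip at (300,155) in the upper half.

jog_arm --series '[[[0,0.5,15,0,0,0,60],[0,0,12,0,0,0,60],[0,0,3.5,0,0,0,60],[0,0,0,0,0,0,50],[0,0,0,0,0,0,40],[0,0,0,0,0,0,35],[0,0,0,0,0,0,20],[0,0,0,0,0,0,10],[0,0,0,0,0,0,10],[0,0,0,0,0,0,10]]]'

```text
time_s: 18.55
eef_pos: [0.6279, -0.0276, 0.0246]
eef_rot: [0.001, 0.707, 0.707, 0.0]
wrist_force: [-0.5, -0.2, 6.2]
opening: 0.334
grasp_force: 59.7
```

jog_arm --series '[[[0,0,-3,0,0,0,10],[0,0,-8,0,0,0,10],[0,0,-22,0,0,0,10],[0,0,-28,0,0,0,10],[3,-10,-22,0,0,0,10],[10,-32,0,0,0,0,10],[12,-38,0,0,0,0,10],[12,-38,0,0,0,0,10],[11,-34,0,0,0,0,10],[9,-26,0,0,0,0,10]]]'

```text
time_s: 19.55
eef_pos: [0.4467, 0.0303, 0.1065]
eef_rot: [-0.001, 0.707, 0.707, -0.0]
wrist_force: [-0.3, -0.5, -0.7]
opening: 0.335
grasp_force: 59.5
```

jog_arm --series '[[[0,0,0,0,0,0,10],[0,0,0,0,0,0,10],[0,0,15,0,0,0,10],[0,0,15,0,0,0,10],[0,0,10,0,0,0,10],[0,0,0,0,0,0,10],[0,0,0,0,0,0,10],[0,0,0,0,0,0,10],[0,0,0,0,0,0,10],[0,0,0,0,0,0,10]]]'

```text
time_s: 20.55
eef_pos: [0.4497, 0.0295, 0.0673]
eef_rot: [0.0, 0.707, 0.707, 0.0]
wrist_force: [-0.5, 0.6, -1.4]
opening: 0.342
grasp_force: 59.6
```

Run:
```python
from h import *
c=cam('wrist');P=cloud(c)
q=P[230:330,200:310].reshape(-1,3); q=q[(np.hypot(q[:,0]-.4497,q[:,1]-.0295)<.02)&(q[:,2]<.13)]; k=q[:,2]>q[:,2].max()-.003; print(q[:,2].max(),q[k].mean(0),'expect',.0673-.0125+.052)
```

```text
0.1299515620949221 [0.44516595 0.03746844 0.12844299] expect 0.1068
```

Run:
```python
from h import *
c=load('wrist');cv2.imwrite('pics/w7.png',cv2.resize(c['frame'],(800,600)))
P=cloud(c)
for v in range(285,316,5): print(v,np.round(P[v,240:272:6,2]*1000))
```

```text
285 [103. 104. 106. 105. 105. 104.]
290 [104. 106. 107. 108. 107. 104.]
295 [106. 107. 107. 107. 106. 106.]
300 [105. 107. 107. 107. 107. 106.]
305 [ 56. 107. 107. 108. 107. 104.]
310 [ 56.  58. 108. 106. 107.  18.]
315 [56. 58. 57. 56. 18. 18.]
```

View pics/w7.png

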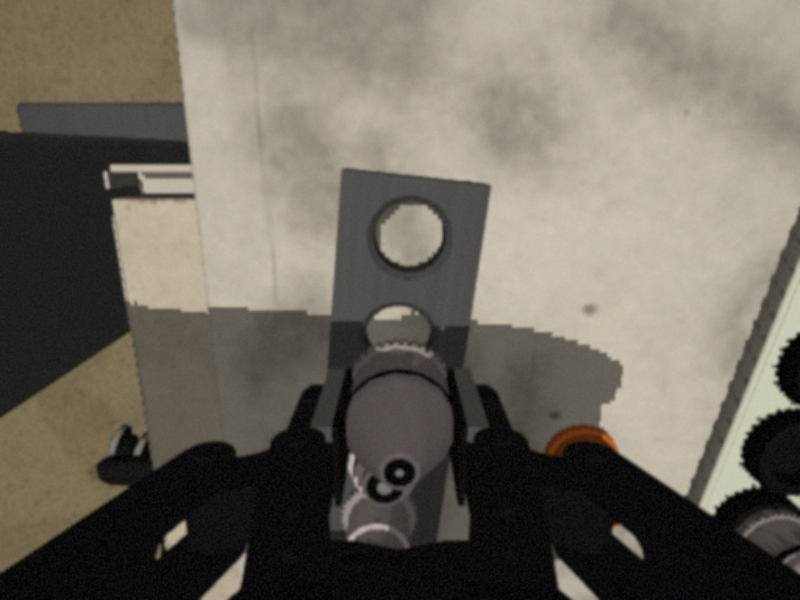

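The cone's tip is at (400,470) and z = 107 mm, as expected, so it is upright over hole 3. Hole 4 is at (410,233).

jog_arm --series '[[[0,0,10,0,0,0,10],[0,0,12,0,0,0,10],[0,0,8,0,0,0,10],[0,0,6,0,0,0,10],[0,0,3,0,0,0,10],[0,0,2,0,0,0,10],[0,0,1,0,0,0,10],[0,0,0,0,0,0,10],[0,0,0,0,0,0,10],[0,0,0,0,0,0,10]]]'

```text
time_s: 21.6
eef_pos: [0.4495, 0.0295, 0.0251]
eef_rot: [0.0, 0.707, 0.707, 0.0]
wrist_force: [-1.0, 0.2, -0.6]
opening: 0.338
grasp_force: 59.6
```

jog_arm --series '[[[0,0,0.5,0,0,0,10],[0,0,0,0,0,0,29],[0,0,0,0,0,0,36],[0,0,0,0,0,0,45],[0,0,0,0,0,0,60],[0,0,0,0,0,0,60],[0,0,-20,0,0,0,60],[0,0,-30,0,0,0,60],[0,0,-30,0,0,0,60],[0,10,-5,0,0,0,60]]]'

```text
time_s: 22.6
eef_pos: [0.461, 0.0293, 0.1124]
eef_rot: [0.002, 0.707, 0.707, 0.001]
wrist_force: [0.2, -0.2, -0.6]
opening: 0.706
grasp_force: 0.0
```

jog_arm --series '[[[-14,23,0,0,0,0,60],[-17,28,0,0,0,0,60],[-17,28,0,0,0,0,60],[-17,28,0,0,0,0,60],[-17,28,0,0,0,0,60],[-16,25.5,0,0,0,0,60],[0,0,20,0,0,0,60],[0,0,20,0,0,0,60],[0,0,0,0,0,0,60],[0,0,0,0,0,0,60]]]'

```text
time_s: 23.6
eef_pos: [0.6192, -0.0683, 0.0682]
eef_rot: [-0.001, 0.707, 0.707, -0.0]
wrist_force: [0.6, 0.8, 0.5]
opening: 0.702
grasp_force: 0.0
```

jog_arm --series '[[[0,0,15,0,0,0,60],[0,0,0,0,0,0,60],[0,0,0,0,0,0,60],[0,0,0,0,0,0,60],[0,0,0,0,0,0,60],[0,0,0,0,0,0,60],[0,0,0,0,0,0,60],[0,0,0,0,0,0,60],[0,0,0,0,0,0,60],[0,0,0,0,0,0,60]]]'

```text
time_s: 24.6
eef_pos: [0.6198, -0.0685, 0.0543]
eef_rot: [0.0, 0.707, 0.707, -0.0]
wrist_force: [0.2, -0.1, -0.1]
opening: 0.704
grasp_force: 0.0
```

Run:
```python
from h import *
c=cam('wrist');s=cam('scene')
cv2.imwrite('pics/w8.png',np.vstack([cv2.resize(c['frame'][130:],(600,298)),cv2.resize(s['frame'][190:290,160:360],(600,300),interpolation=cv2.INTER_CUBIC)]))
```

```text
(no output)
```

View pics/w8.png

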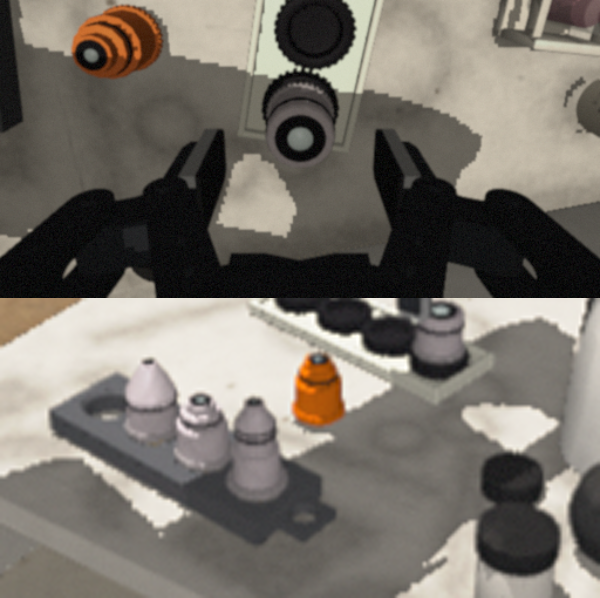

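Three objectives are seated. The stub is centred between the fingers, with its lens at (300,138) in the upper half. I'm gripping it.

jog_arm --series '[[[0,0.3,15,0,0,0,60],[0,0,12,0,0,0,60],[0,0,3.5,0,0,0,60],[0,0,0,0,0,0,50],[0,0,0,0,0,0,40],[0,0,0,0,0,0,35],[0,0,0,0,0,0,20],[0,0,0,0,0,0,10],[0,0,0,0,0,0,10],[0,0,0,0,0,0,10]]]'

```text
time_s: 25.7
eef_pos: [0.6207, -0.0687, 0.0246]
eef_rot: [0.001, 0.707, 0.707, 0.0]
wrist_force: [-1.2, 0.7, 5.5]
opening: 0.338
grasp_force: 59.7
```

jog_arm --series '[[[0,0,-3,0,0,0,10],[0,0,-8,0,0,0,10],[0,0,-22,0,0,0,10],[0,0,-28,0,0,0,10],[12,-13,-22,0,0,0,10],[27,-32,0,0,0,0,10],[28,-34,0,0,0,0,10],[28,-34,0,0,0,0,10],[25,-30,0,0,0,0,10],[20,-23.5,0,0,0,0,10]]]'

```text
time_s: 26.7
eef_pos: [0.4511, 0.0728, 0.1066]
eef_rot: [-0.001, 0.707, 0.707, -0.0]
wrist_force: [0.0, -0.5, -1.3]
opening: 0.338
grasp_force: 59.5
```

jog_arm --series '[[[0,0,0,0,0,0,10],[0,0,0,0,0,0,10],[0,0,15,0,0,0,10],[0,0,15,0,0,0,10],[0,0,10,0,0,0,10],[0,0,0,0,0,0,10],[0,0,0,0,0,0,10],[0,0,0,0,0,0,10],[0,0,0,0,0,0,10],[0,0,0,0,0,0,10]]]'

```text
time_s: 27.7
eef_pos: [0.454, 0.0715, 0.0673]
eef_rot: [0.0, 0.707, 0.707, 0.0]
wrist_force: [-0.5, -0.3, -1.4]
opening: 0.335
grasp_force: 59.5
```

Run:
```python
from h import *
c=cam('wrist');cv2.imwrite('pics/w9.png',cv2.resize(c['frame'],(800,600)))
```

```text
(no output)
```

View pics/w9.png

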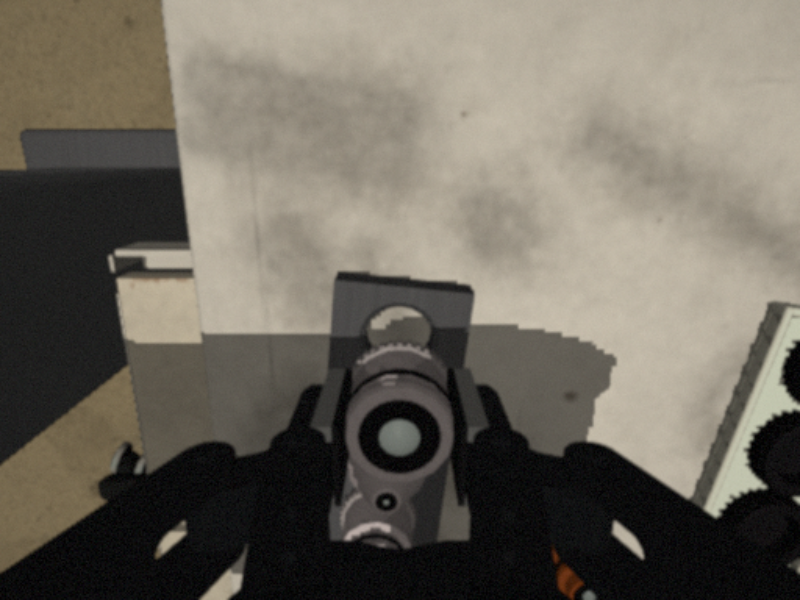

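The stub is upright over hole 4, and the relation to the hole rim at (400,328) is the same as in the earlier placings.

jog_arm --series '[[[0,0,10,0,0,0,10],[0,0,12,0,0,0,10],[0,0,8,0,0,0,10],[0,0,6,0,0,0,10],[0,0,3,0,0,0,10],[0,0,2,0,0,0,10],[0,0,1,0,0,0,10],[0,0,0,0,0,0,10],[0,0,0,0,0,0,10],[0,0,0,0,0,0,10]]]'

```text
time_s: 28.75
eef_pos: [0.4538, 0.0715, 0.0251]
eef_rot: [0.0, 0.707, 0.707, 0.0]
wrist_force: [-0.8, 0.9, -0.9]
opening: 0.337
grasp_force: 59.5
```

jog_arm --series '[[[0,0,0.5,0,0,0,10],[0,0,0,0,0,0,29],[0,0,0,0,0,0,36],[0,0,0,0,0,0,45],[0,0,0,0,0,0,60],[0,0,0,0,0,0,60],[0,0,-20,0,0,0,60],[0,0,-30,0,0,0,60],[0,0,-30,0,0,0,60],[0,0,-20,0,0,0,60]]]'

```text
time_s: 29.75
eef_pos: [0.4543, 0.0715, 0.1263]
eef_rot: [0.001, 0.707, 0.707, 0.001]
wrist_force: [0.7, 0.1, 1.0]
opening: 0.703
grasp_force: 0.0
```

jog_arm --series '[[[0,0,-30,0,0,0,60],[0,0,-30,0,0,0,60],[-15,0,-30,0,0,0,60],[-30,0,0,0,0,0,60],[-30,0,0,0,0,0,60],[-15,0,0,0,0,0,60],[0,0,0,0,0,0,60],[0,0,0,0,0,0,60],[0,0,0,0,0,0,60],[0,0,0,0,0,0,60]]]'

```text
time_s: 30.75
eef_pos: [0.4535, -0.0176, 0.2142]
eef_rot: [-0.0, 0.707, 0.708, 0.0]
wrist_force: [0.2, -0.2, 0.2]
opening: 0.7
grasp_force: 0.0
```

Run:
```python
from h import *
c=cam('wrist');s=cam('scene');P=cloud(c)
cv2.imwrite('pics/w10.png',np.vstack([cv2.resize(c['frame'],(600,300)),cv2.resize(s['frame'][190:290,160:360],(600,300),interpolation=cv2.INTER_CUBIC)]))
q=P.reshape(-1,3)
for n,x,y,h in [('slim',.4407,-.0543,72),('step',.445,-.0125,56),('cone',.4494,.0295,64),('stub',.4537,.0713,48)]:
    k=(np.hypot(q[:,0]-x,q[:,1]-y)<.015)&(q[:,2]<.1); t=q[k]
    if len(t): m=np.percentile(t[:,2],99); print(n,h,m*1000,np.round(t[t[:,2]>m-.003].mean(0)*1000,1),'hole',x,y)
```

```text
slim 72 73.17221485695339 [440.6 -52.9  72.1] hole 0.4407 -0.0543
step 56 57.8148573883106 [444.4 -11.8  56.4] hole 0.445 -0.0125
cone 64 65.49688486272603 [449.4  30.1  64.2] hole 0.4494 0.0295
stub 48 50.81674575280953 [453.9  71.5  48.8] hole 0.4537 0.0713
```

View pics/w10.png

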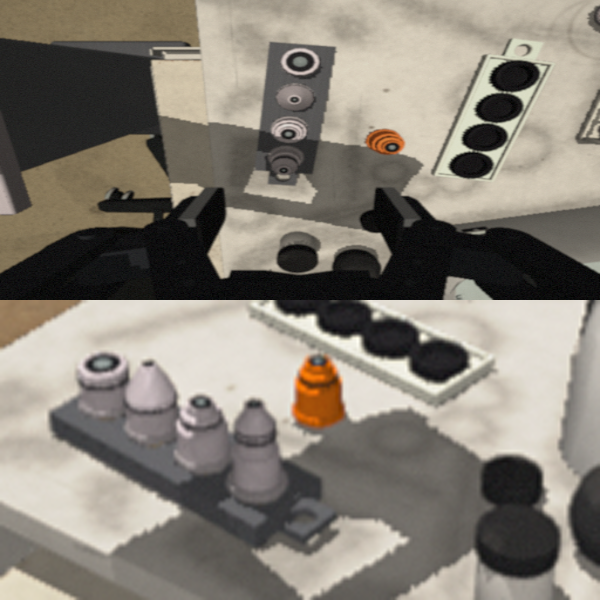

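All four are seated upright at the expected heights, ordered slim, step, cone, stub from the eye, and the bases are still in the tray.

```bash
python3 -c "
from bench import ctrl
print(ctrl.hand_in())"
```

```text
the job is handed in; nothing more can be done
None
```

I moved all four objectives to the stand in tray order (slim, step, cone, stub from the hanging eye); the last camera check showed each upright and fully seated, and I handed the job in at about 31 s, but hand-in returned no verdict.

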